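Collect the capped sample jars in the caddy

TASK

Gather the three amber jars that have their grey caps on into the round grey caddy, standing upright on the cup floors: the smallest jar in the smallest cup, the middle one in the middle cup and the largest in the largest cup. Set them down rather than dropping them, and leave the three open jars without caps standing where they are.

Things in the scene. Friction and masses are not known exactly. Their poses are not given: they have to be found in the camera images.
- capped_small_mid (a point): Centre, half-way up, of the small capped jar: upright round straight-sided amber glass jar, 26 mm diameter, 70 mm tall in all, 60 g give or take a third; its top 18 mm are a screwed-on flat grey ribbed cap, 24 mm diameter, that does not come off. z is its upward axis.
- open_small_mid (a point): Centre, half-way up, of the small open jar, the look-alike: the same amber glass jar without cap, 26 mm diameter, with a narrower 20 mm open threaded neck as its top 12 mm, 62 mm tall in all. z is its upward axis.
- capped_medium_mid (a point): Centre, half-way up, of the medium capped jar: upright round straight-sided amber glass jar, 38 mm diameter, 72 mm tall in all, 100 g give or take a third; its top 18 mm are a screwed-on flat grey ribbed cap, 36 mm diameter, that does not come off. z is its upward axis.
- open_medium_mid (a point): Centre, half-way up, of the medium open jar, the look-alike: the same amber glass jar without cap, 38 mm diameter, with a narrower 30 mm open threaded neck as its top 12 mm, 64 mm tall in all. z is its upward axis.
- capped_large_mid (a point): Centre, half-way up, of the large capped jar: upright round straight-sided amber glass jar, 50 mm diameter, 74 mm tall in all, 160 g give or take a third; its top 18 mm are a screwed-on flat grey ribbed cap, 48 mm diameter, that does not come off. z is its upward axis.
- open_large_mid (a point): Centre, half-way up, of the large open jar, the look-alike: the same amber glass jar without cap, 50 mm diameter, with a narrower 39 mm open threaded neck as its top 12 mm, 66 mm tall in all. z is its upward axis.
- cup_small (a point): Middle of the floor of the small cup of the caddy. The caddy is a grey round plate, 166 mm diameter, fixed on the bench, with three round open-topped cups whose centres lie 47 mm from the plate's centre and 81 mm from one another. A thin black mat covers this cup's floor. The cup is 40 mm wide inside (26 mm jar with 7 mm play all round), with a 3 mm wall 12 mm high; its floor is 4 mm above the bench. z is up.
- cup_medium (a point): Middle of the floor of the medium cup of the caddy. The caddy is a grey round plate, 166 mm diameter, fixed on the bench, with three round open-topped cups whose centres lie 47 mm from the plate's centre and 81 mm from one another. A thin black mat covers this cup's floor. The cup is 52 mm wide inside (38 mm jar with 7 mm play all round), with a 3 mm wall 12 mm high; its floor is 4 mm above the bench. z is up.
- cup_large (a point): Middle of the floor of the large cup of the caddy. The caddy is a grey round plate, 166 mm diameter, fixed on the bench, with three round open-topped cups whose centres lie 47 mm from the plate's centre and 81 mm from one another. A thin black mat covers this cup's floor. The cup is 64 mm wide inside (50 mm jar with 7 mm play all round), with a 3 mm wall 12 mm high; its floor is 4 mm above the bench. z is up.
Mind the look-alikes: they are no part of the job. What is shaped like the part that bears open_small_mid but green or purple is not meant.

How it is judged (in metres and radians):
At the end, for the whole second after the job is handed in: Each capped jar stands upright (within 0.1 rad), at rest, on the floor of the cup of its own size (centre within 12 mm of the cup's centre, height within 4 mm); the three open jars stand upright within 30 mm of where they were (horizontal distance between capped_small_mid and cup_small below 0.012 m and z of capped_small_mid in the frame of cup_small between 0.031 and 0.039 m and angle between each of capped_small_mid, open_small_mid, capped_medium_mid, open_medium_mid, capped_large_mid, open_large_mid's own z axis and vertical below 0.1 rad and linear speed of each of capped_small, capped_medium, capped_large below 0.02 m/s and distance of each of open_small_mid, open_medium_mid, open_large_mid from where it was at the start of the episode below 0.03 m and horizontal distance between capped_medium_mid and cup_medium below 0.012 m and z of capped_medium_mid in the frame of cup_medium between 0.032 and 0.04 m and horizontal distance between capped_large_mid and cup_large below 0.012 m and z of capped_large_mid in the frame of cup_large between 0.033 and 0.041 m); the robot touches nothing.
It fails at once if an open jar is moved more than 30 mm or tipped (distance of any of open_small_mid, open_medium_mid, open_large_mid from where it was at the start of the episode above 0.03 m or angle between any of open_small_mid, open_medium_mid, open_large_mid's own z axis and vertical above 0.35 rad).
It fails at once if a capped jar is dropped or thrown (faster than 0.6 m/s with no finger on it) ((linear speed of capped_small above 0.6 m/s and contact force between the fingers and capped_small below 0.05 N) or (linear speed of capped_medium above 0.6 m/s and contact force between the fingers and capped_medium below 0.05 N) or (linear speed of capped_large above 0.6 m/s and contact force between the fingers and capped_large below 0.05 N)).
It also fails if it takes over 88 s, if anything falls off the work surface, if the arm or the gripper's body presses on something with over 40 N, if the wrist force passes 120 N, or if a joint passes its speed limit or range.

ROBOT

A 6-joint arm with a two-finger parallel gripper is mounted at the origin on a cart in front of the work surface, level with it; the furniture and walls round the work are solid. World frame = base frame: x ahead of the robot, y to its left, z up, the work surface at z = 0. Lengths are in mm, angles in rad, forces in N, time in s.
With the tool pointing down it reaches from about 425 to 950 mm from the base axis. Payload 14.7 kg.
Tool frame: the origin (TCP) lies on the centre line of the jaws, within the pads' length; the fingertips stand 19 mm ahead of it and the grasp point (between the pads) is the TCP; z points along the fingers, x is the direction in which the jaws open and shut, and the axes are right-handed (so a half turn about z gives the same grasp; the last joint's range is limited). The gripper opens to 85 mm and grips with 20 to 120 N. Pads are 22 mm wide; open, the fingers measure 114 mm over their backs; the gripper's body (76 mm by 85 mm) begins 54 mm behind the grasp point. The pads swing forward as they close: fully open they stand 13 mm farther back than shut.
Start: joints at [1.088, 0.48, 1.596, -0, 1.065, -0.047], TCP at [274.364, 589.251, 250.297] pointing down, gripper open.
Joint ranges: [-2.75, 2.75], [-0.82, 2.05], [0.23, 2.67], [-1.56, 4.7], [0.09, 2.69], [-2.92, 2.92]. Speed limits (rad/s): [1.89, 1.89, 2.39, 3.01, 3.01, 3.01].

INTERFACE

Orientations are given as a unit quaternion [w, x, y, z].
In Python, from station import sense, grab_frame, job_done, find_in, trace, landmark_of gives the robot as it stands. The module is installed in compiled form; this text tells all that it offers.
- The arm moves only by the tool drive_tool, never from a script. Its arguments are lists of equal length, an entry for each row: "translation": the shift along the world's x, y, z in mm, a list of three; "rot": the turn, a rotation vector about the world's x, y, z in degrees, a list of three. In form: {"translation": [[dx, dy, dz], ...], "rot": [[ax, ay, az], ...]}. A call has exactly 10 rows; each row shifts and turns the pose as measured when the row begins; what a row does not reach is not made up. A row lasts 1/8 s, in which the tool goes at most 62.5 mm and 10.7 degrees, less where a joint would pass 70% of its speed; a pose out of reach is approached as far as the arm can. A call with a gripper value outside its range is refused whole. "claw" is the finger opening in mm, from 0 to 85.4, set as the call begins (left out, the last holds). The fingers move at their own pace and stop on an object; the grip force is fixed at half the most. Time passes only in rows, so rows that do not move let the fingers close, or fill a call up. It gives the time, the measured TCP pose, the force and the opening at its end, in the units of the state.
- sense(): the state, without advancing time (a new reading comes with each control period).
- grab_frame(name): name is "side" or "top"; returns a dict with "frame" (384x512x3 uint8, red, green, blue), "z_map" (384x512 float32, mm along the optical axis (not along the pixel's ray), 0 where there is no reading), "K" (3x3 intrinsics, pixels), "dist_coeffs" ([k1, k2, p1, p2, k3] as OpenCV has them; the pictures are not rectified), "R" (3x3) and "t" (3): a world point X has camera coordinates R X + t. Camera axes: x right, y down, z forward; pixel columns grow to the right and rows downward; lengths in mm; the calibration is good to about 2 mm. A picture is of the moment at which its call begins.
- job_done(): hands the job in, once; it reports no verdict.
Trained networks look in a picture, given as the dict that the camera call returned (one of the last four; its "shot" number tells which), for a name from the list of things; names that differ only in an ending like _2 or _b are one class to them, and where a whole thing is asked for, a point or a joint stands for the part that bears it (a point fixed in the world has none). Each returns a list of dicts, best first, with "confidence" (0 to 1); they miss things now and then, are a little off and sometimes report something else, mostly with a low value. They report only what shows in the picture. A call takes as long as a camera call. They do not tell look-alikes from the thing itself.
- find_in(label, picture): "xyz" ([x, y, z] in mm, in world coordinates, good to about 4 mm: the middle of the surface that is visible of it).
- trace(label, picture): "pixels" (384x512 bool, what is visible of it).
- landmark_of(label, picture): "xyz" ([x, y, z] in mm, in world coordinates, good to about 4 mm: a listed point, or the origin of a listed thing).
The state is a dict: "time_s": time; "joint_pos": joint angles; "qd": joint speeds; "joint_torque": joint torques, N m; "tool_pos": TCP position; "tool_rot": TCP orientation; "ft_force": force on the tool from outside, world axes, zero at the start; "moment": the same for the moment, N m; "gripper_width": opening from 0.0 (shut) to 1.0 (fully open).
Only numpy, scipy, OpenCV 4.12 (cv2) and the standard library are available. Lean on these libraries where they do the work, as an engineer would, in place of code of your own. Each camera call takes 0.05 s, during which the arm holds its last target. There are 200 camera calls.

## Working session

There is one attempt and no reset: what is moved stays moved. The work goes in short steps, Python scripts to look and compute and a tool call to move; the robot and the scene stay as the last step left them, time stands still between calls to the robot, and variables do not carry over. Pictures are saved under pics/ and viewed, about 12 in all and at most 16, crops included, and the job is handed in when it is done.

Besides the shell and the picture viewer there is one more tool, called as name(argument=value, ...) on one line, values as JSON. drive_tool: Moves the arm, as the interface text tells. Its arguments: {"type":"object","properties":{"translation":{"type":"array","items":{"type":"array","items":{"type":"number"}}},"rot":{"type":"array","items":{"type":"array","items":{"type":"number"}}},"claw":{"type":"number"}},"required":["translation","rot"]}

```bash
mkdir -p pics
python3 - <<'E'
from station import *
import cv2,numpy as np
s=sense();print(s['time_s'],s['tool_pos'],s['tool_rot'],s['ft_force'])
for c in ['top','side']:
    p=grab_frame(c);cv2.imwrite(f'pics/{c}0.png',p['frame'][:,:,::-1])
    print(c,p['K'].tolist() if hasattr(p['K'],'tolist') else p['K'],(-np.array(p['R']).T@np.array(p['t'])).round())
    for n in ['capped_small_mid','open_small_mid','capped_medium_mid','open_medium_mid','capped_large_mid','open_large_mid','cup_small','cup_medium','cup_large']:
        print(n,[(np.round(d['xyz']).tolist(),round(d['confidence'],2)) for d in landmark_of(n,p)])
E
```

```text
0.0 [274.18822474 588.90207294 249.67956567] [ 3.08717793e-04  8.43242263e-01  5.37533361e-01 -5.26703754e-04] [-0.34019216  0.24789225  0.11489523]
top [[449.25524270848075, 0.0, 249.617801552771], [0.0, 449.25524270848075, 189.5438633140589], [0.0, 0.0, 1.0]] [ 234.  -42. 1193.]
capped_small_mid [([444.0, -406.0, 38.0], 0.55)]
open_small_mid [([510.0, -316.0, 31.0], 0.64), ([440.0, -319.0, 27.0], 0.46)]
capped_medium_mid [([501.0, 197.0, 35.0], 0.56)]
open_medium_mid [([430.0, 135.0, 28.0], 0.49), ([493.0, 17.0, 2.0], 0.35)]
capped_large_mid [([437.0, 293.0, 39.0], 0.71)]
open_large_mid [([434.0, -236.0, 35.0], 0.62)]
cup_small [([493.0, 15.0, 6.0], 0.81)]
cup_medium [([428.0, -34.0, 6.0], 0.73)]
cup_large [([505.0, -62.0, 3.0], 0.97)]
side [[432.3964575950334, 0.0, 260.8125940510193], [0.0, 432.3964575950334, 191.67114891123046], [0.0, 0.0, 1.0]] [  398. -1025.   593.]
capped_small_mid [([444.0, -404.0, 33.0], 0.74)]
open_small_mid [([444.0, -317.0, 31.0], 0.79), ([510.0, -217.0, 34.0], 0.56), ([510.0, -323.0, 27.0], 0.52)]
capped_medium_mid [([503.0, 200.0, 40.0], 0.76)]
open_medium_mid [([428.0, -35.0, 7.0], 0.73), ([427.0, 139.0, 31.0], 0.55), ([490.0, 19.0, 9.0], 0.33)]
capped_large_mid [([436.0, 293.0, 36.0], 0.67)]
open_large_mid [([434.0, -235.0, 33.0], 0.65)]
cup_small []
cup_medium [([428.0, -32.0, 5.0], 0.74)]
cup_large [([504.0, -63.0, 3.0], 0.98)]
```

View pics/top0.png

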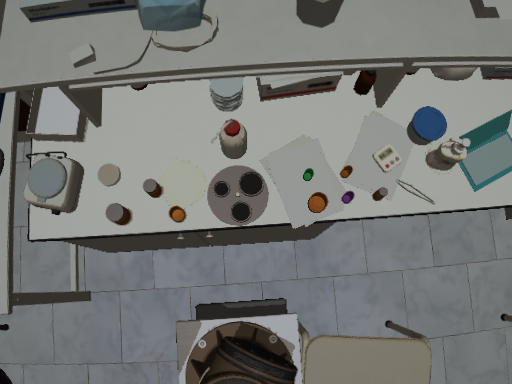

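View pics/side0.png

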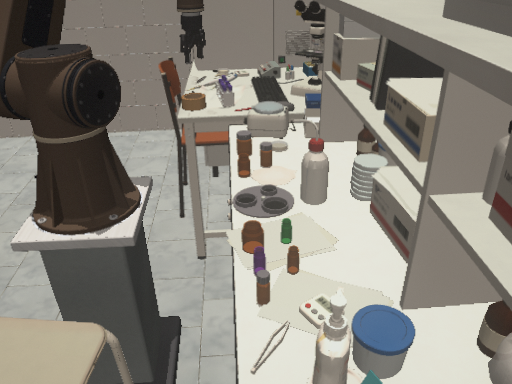

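The top view shows capped large at (118,213), medium at (152,187), small at (380,194). The open jars are at (177,214), (317,203) and (346,171), with green and purple decoys at (308,174) and (348,197). The caddy sits at (238,195), with a bottle close behind it and a shelf overhead. Next I refine the positions from depth.

```bash
cat > h.py <<'E'
from station import *
import cv2,numpy as np
def cloud(p):
    K,d,R,t=[np.array(p[k],float) for k in('K','dist_coeffs','R','t')]
    v,u=np.mgrid[:384,:512]
    n=cv2.undistortPoints(np.stack([u,v],-1).reshape(-1,1,2).astype(np.float64),K,d).reshape(384,512,2)
    z=p['z_map'].astype(float)
    X=np.dstack([n*z[...,None],z])
    W=(X-t.ravel())@R
    W[z==0]=np.nan
    return W
def topc(W,x,y,r=35,zl=55,zh=90):
    m=(np.hypot(W[...,0]-x,W[...,1]-y)<r)&(W[...,2]>zl)&(W[...,2]<zh)
    P=W[m]
    if len(P)<5:return None
    z=np.median(P[:,2]);P=P[abs(P[:,2]-z)<5]
    c,rr=cv2.minEnclosingCircle(P[:,:2].astype(np.float32))
    return np.round([*c,z,rr,len(P)],1),np.round(np.median(P,0),1)
E
python3 - <<'E'
from h import *
J=dict(cs=(444,-405),cm=(502,198),cl=(437,293),os=(510,-320),om=(429,137),ol=(434,-236),purple=(442,-318),green=(510,-217))
W={c:cloud(grab_frame(c)) for c in('top','side')}
for n,(x,y) in J.items():
    for c in W:
        print(n,c,topc(W[c],x,y,35,50))
for n,(x,y,r) in dict(s=(493,16,20),m=(428,-33,26),l=(505,-62,32)).items():
    w=W['top'];m=(np.hypot(w[...,0]-x,w[...,1]-y)<r+14)&(w[...,2]>11.5)&(w[...,2]<22)
    P=w[m];A=np.c_[2*P[:,:2],np.ones(len(P))];s=np.linalg.lstsq(A,(P[:,:2]**2).sum(1),rcond=None)[0]
    print('cup',n,s[:2].round(1),np.sqrt(s[2]+s[0]**2+s[1]**2).round(1),len(P),np.median(P[:,2]))
w=W['top'];
m=(abs(w[...,1]-0)<450)&(w[...,0]>380)&(w[...,0]<800)&(w[...,2]>100)
P=w[m]
for lo in range(100,900,100):
    q=P[(P[:,2]>lo)&(P[:,2]<=lo+100)]
    if len(q): print(lo,len(q),q[:,0].min().round(),np.percentile(q[:,1],[0,50,100]).round())
E
```

```text
cs top (array([ 444.2, -403. ,   68.5,   12.9,   71. ]), array([ 444.2, -402.4,   69.1]))
cs side (array([ 442.3, -406.6,   66.5,   12.4,  122. ]), array([ 442.2, -409.5,   68.6]))
cm top (array([502.8, 199.2,  71.7,  18.8, 153. ]), array([502.1, 199.9,  71.9]))
cm side (array([500.2, 196.7,  66.8,  20.8,  66. ]), array([499.4, 189.8,  69. ]))
cl top (array([438.3, 293.2,  73.7,  24.9, 264. ]), array([438.4, 291.3,  74. ]))
cl side (array([433.6, 287.4,  68.2,  24.6,  79. ]), array([434.6, 276.9,  71.4]))
os top (array([ 513. , -320.7,   58.4,   10.8,   29. ]), array([ 514.2, -322.2,   58.4]))
os side (array([ 510.7, -323.7,   58.2,   12.3,   76. ]), array([ 510.1, -327.4,   58.6]))
om top (array([431.1, 138.7,  61.3,  15.1,  44. ]), array([430.3, 135.2,  62.9]))
om side (array([427.4, 134.5,  57.7,  18.4,  57. ]), array([427.9, 131.9,  57.8]))
ol top (array([ 434.8, -233.4,   58.2,   23.4,   43. ]), array([ 433. , -223.3,   55.2]))
ol side (array([ 434.1, -237.6,   58.2,   21.5,  127. ]), array([ 431.9, -244.6,   58.3]))
purple top (array([ 443. , -316.5,   58.6,   10.5,   30. ]), array([ 441.6, -316.8,   59.9]))
purple side (array([ 441. , -320.2,   57.5,   11.4,   79. ]), array([ 440.7, -323.4,   58.1]))
green top (array([ 512.5, -216.6,   58.8,   10.9,   31. ]), array([ 510.7, -215.5,   60.3]))
green side (array([ 509.2, -219.6,   57. ,   12. ,   62. ]), array([ 509.3, -224. ,   57.3]))
cup s [494.5  18.5] 21.5 62 15.098913618656944
cup m [428.9 -29.5] 27.3 76 15.85699524525288
cup l [502.4 -61.4] 33.6 101 15.933598274660078
100 2878 491.0 [-450.  -32.  450.]
200 2404 561.0 [-450.  -20.  369.]
500 33335 585.0 [-450.    0.  381.]
600 286 638.0 [-207.   32.   92.]
```

Run:
```python
from h import *
w=cloud(grab_frame('top'))
for lo,hi in((90,140),(140,200),(200,300),(300,500)):
  m=(abs(w[...,1])<500)&(w[...,0]>380)&(w[...,0]<610)&(w[...,2]>lo)&(w[...,2]<hi)
  n,l,st,c=cv2.connectedComponentsWithStats(m.astype(np.uint8))
  for i in range(1,n):
    if st[i,4]>4: P=w[l==i];print(lo,st[i,4],P.min(0).round(),P.max(0).round())
```

```text
90 358 [575. -58.  90.] [610.  11. 140.]
90 1306 [471. 401.  90.] [605. 500. 116.]
90 9 [466. 426.  90.] [477. 436.  93.]
90 10 [464. 441.  90.] [472. 457.  94.]
140 139 [592. -42. 140.] [610.  -5. 175.]
200 81 [562. -24. 203.] [610.  27. 220.]
```

drive_tool(translation=[[20, -40, -5], [20, -40, -5], [20, -40, -5], [20, -40, -5], [20, -40, -5], [20, -40, -5], [20, -40, -5], [15, -15, -5], [0, 0, 0], [0, 0, 0]], rot=[[0, 0, 0], [0, 0, 0], [0, 0, 0], [0, 0, 0], [0, 0, 0], [0, 0, 0], [0, 0, 0], [0, 0, 0], [0, 0, 0], [0, 0, 0]], claw=75)

```text
time_s: 2.4
tool_pos: [432.8, 286.3, 210.1]
tool_rot: [-0.001, 0.843, 0.538, 0.002]
ft_force: [0.7, -0.1, -0.7]
gripper_width: 0.878
```

drive_tool(translation=[[5, 6, -10], [0, 0, -25], [0, 0, -25], [0, 0, -25], [0, 0, -25], [0, 0, -20], [0, 0, -15], [0, 0, -12], [0, 0, -5], [0, 0, 0]], rot=[[0, 0, 0], [0, 0, 0], [0, 0, 0], [0, 0, 0], [0, 0, 0], [0, 0, 0], [0, 0, 0], [0, 0, 0], [0, 0, 0], [0, 0, 0]])

```text
time_s: 3.65
tool_pos: [436.5, 301.1, 40.2]
tool_rot: [-0.001, 0.841, 0.542, 0.004]
ft_force: [-0.4, 0.5, 1.4]
gripper_width: 0.877
```

drive_tool(translation=[[0, -4, 2], [1, -4, 2], [0, 0, 0], [0, 0, 0], [0, 0, 0], [0, 0, 0], [0, 0, 0], [0, 0, 0], [0, 0, 0], [0, 0, 0]], rot=[[0, 0, 0], [0, 0, 0], [0, 0, 0], [0, 0, 0], [0, 0, 0], [0, 0, 0], [0, 0, 0], [0, 0, 0], [0, 0, 0], [0, 0, 0]])

```text
time_s: 4.9
tool_pos: [438.5, 292.9, 46.1]
tool_rot: [-0.001, 0.841, 0.542, 0.005]
ft_force: [-0.9, 0.0, 0.2]
gripper_width: 0.877
```

Run:
```python
from h import *
for c in('top','side'):
  p=grab_frame(c)
  print(np.round(landmark_of('capped_large_mid',p)[0]['xyz']) if landmark_of('capped_large_mid',p) else None)
  if c=='side': cv2.imwrite('pics/s1.png',cv2.resize(p['frame'][90:260,150:350,::-1],None,fx=3,fy=3))
```

```text
[436. 291.  37.]
[436. 291.  39.]
```

View pics/s1.png

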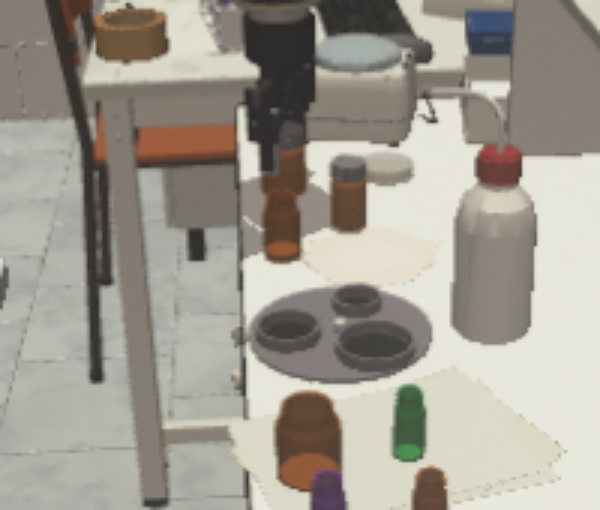

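The side crop shows the fingers straddling the large capped jar at about (285,170), with nothing knocked. I close on it and lift.

drive_tool(translation=[[0, 0, 0], [0, 0, 0], [0, 0, 0], [0, 0, 0], [0, 0, 0], [0, 0, 0], [0, 0, 0], [0, 0, 0], [0, 0, 0], [0, 0, 0]], rot=[[0, 0, 0], [0, 0, 0], [0, 0, 0], [0, 0, 0], [0, 0, 0], [0, 0, 0], [0, 0, 0], [0, 0, 0], [0, 0, 0], [0, 0, 0]], claw=30)

```text
time_s: 6.45
tool_pos: [438.5, 292.9, 46.6]
tool_rot: [-0.001, 0.841, 0.542, 0.005]
ft_force: [-1.0, -0.8, 1.9]
gripper_width: 0.559
```

drive_tool(translation=[[0, 0, 5], [0, 0, 15], [0, 0, 20], [0, 0, 20], [0, 0, 20], [0, 0, 20], [0, 0, 15], [0, 0, 10], [0, 0, 0], [0, 0, 0]], rot=[[0, 0, 0], [0, 0, 0], [0, 0, 0], [0, 0, 0], [0, 0, 0], [0, 0, 0], [0, 0, 0], [0, 0, 0], [0, 0, 0], [0, 0, 0]])

```text
time_s: 7.7
tool_pos: [438.1, 292.6, 182.0]
tool_rot: [-0.001, 0.841, 0.542, 0.006]
ft_force: [-0.4, -0.0, -1.2]
gripper_width: 0.56
```

drive_tool(translation=[[0, -15, 0], [0, -35, 0], [5, -40, 0], [5, -40, 0], [5, -40, 0], [10, -40, 0], [10, -40, 0], [10, -30, 0], [5, -15, 0], [0, 0, 0]], rot=[[0, 0, 0], [0, 0, 0], [0, 0, 0], [0, 0, 0], [0, 0, 0], [0, 0, 0], [0, 0, 0], [0, 0, 0], [0, 0, 0], [0, 0, 0]])

```text
time_s: 8.95
tool_pos: [482.5, -17.5, 176.9]
tool_rot: [-0.003, 0.841, 0.542, 0.002]
ft_force: [-0.8, 0.2, -2.2]
gripper_width: 0.558
```

Run:
```python
from h import *
for c in('top','side'):
  p=grab_frame(c)
  print(sense()['tool_pos'].round(1))
  print([(np.round(d['xyz']),d['confidence']) for d in landmark_of('capped_large_mid',p)])
  if c=='side': cv2.imwrite('pics/s2.png',cv2.resize(p['frame'][60:260,150:350,::-1],None,fx=2.5,fy=2.5))
```

```text
[482.3 -17.  176.9]
[]
[482.3 -16.  177.1]
[(array([480., -15., 168.]), 0.62), (array([ 508., -321.,   29.]), 0.42)]
```

View pics/s2.png

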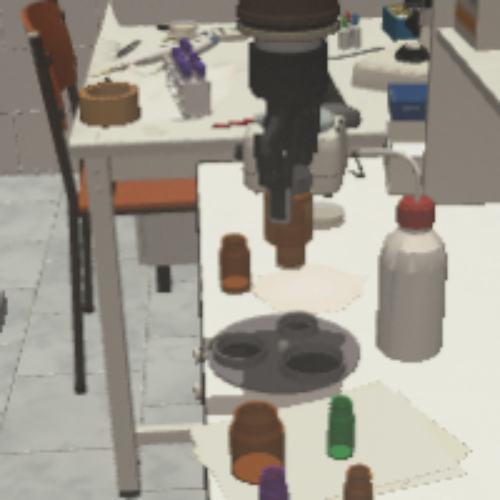

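The large jar hangs upright in the jaws at (290,220). I move it over the large cup.

drive_tool(translation=[[6, -12, 0], [6, -12, -10], [5, -11, -15], [2, -6, -15], [0, 0, -15], [0, 0, -5], [0, 0, 0], [0, 0, 0], [0, 0, 0], [0, 0, 0]], rot=[[0, 0, 0], [0, 0, 0], [0, 0, 0], [0, 0, 0], [0, 0, 0], [0, 0, 0], [0, 0, 0], [0, 0, 0], [0, 0, 0], [0, 0, 0]])

```text
time_s: 10.4
tool_pos: [502.4, -59.3, 112.2]
tool_rot: [-0.003, 0.839, 0.543, 0.001]
ft_force: [0.3, -0.0, -2.1]
gripper_width: 0.559
```

Down to about 57, then slowly.

drive_tool(translation=[[0, -2, -8], [0, 0, -12], [0, 0, -12], [0, 0, -10], [0, 0, -6], [0, 0, -3], [0, 0, 0], [0, 0, 0], [0, 0, 0], [0, 0, 0]], rot=[[0, 0, 0], [0, 0, 0], [0, 0, 0], [0, 0, 0], [0, 0, 0], [0, 0, 0], [0, 0, 0], [0, 0, 0], [0, 0, 0], [0, 0, 0]])

```text
time_s: 11.65
tool_pos: [502.6, -61.4, 57.8]
tool_rot: [-0.003, 0.839, 0.543, 0.002]
ft_force: [0.9, -0.7, -1.0]
gripper_width: 0.561
```

Run:
```python
from h import *
print(sense()['tool_pos'].round(1))
p=grab_frame('side')
print([(np.round(d['xyz']),d['confidence']) for d in landmark_of('capped_large_mid',p)])
cv2.imwrite('pics/s3.png',cv2.resize(p['frame'][130:230,210:350,::-1],None,fx=4,fy=4))
```

```text
[502.6 -61.4  57.8]
[(array([502., -61.,  49.]), 0.85)]
```

View pics/s3.png

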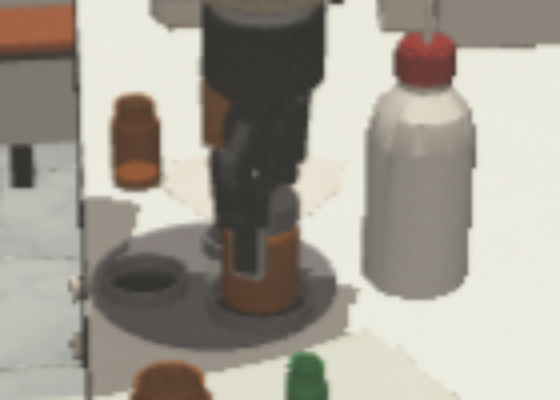

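The jar is inside the large cup's ring at (260,295), upright and about 7 mm above the floor. I lower it until the force shows contact.

drive_tool(translation=[[0, 0, -2], [0, 0, -2], [0, 0, -1], [0, 0, -1], [0, 0, 0], [0, 0, 0], [0, 0, 0], [0, 0, 0], [0, 0, 0], [0, 0, 0]], rot=[[0, 0, 0], [0, 0, 0], [0, 0, 0], [0, 0, 0], [0, 0, 0], [0, 0, 0], [0, 0, 0], [0, 0, 0], [0, 0, 0], [0, 0, 0]])

```text
time_s: 13.0
tool_pos: [502.6, -61.4, 51.4]
tool_rot: [-0.003, 0.839, 0.543, 0.002]
ft_force: [-0.4, -0.4, -1.8]
gripper_width: 0.565
```

drive_tool(translation=[[0, 0, -1], [0, 0, 0], [0, 0, 0], [0, 0, 0], [0, 0, 0], [0, 0, 0], [0, 0, 0], [0, 0, 0], [0, 0, 0], [0, 0, 0]], rot=[[0, 0, 0], [0, 0, 0], [0, 0, 0], [0, 0, 0], [0, 0, 0], [0, 0, 0], [0, 0, 0], [0, 0, 0], [0, 0, 0], [0, 0, 0]])

```text
time_s: 14.25
tool_pos: [502.5, -61.4, 50.7]
tool_rot: [-0.003, 0.839, 0.543, 0.002]
ft_force: [-0.1, 0.4, 1.6]
gripper_width: 0.563
```

drive_tool(translation=[[0, 0, 0], [0, 0, 0], [0, 0, 0], [0, 0, 0], [0, 0, 0], [0, 0, 0], [0, 0, 0], [0, 0, 0], [0, 0, 0], [0, 0, 0]], rot=[[0, 0, 0], [0, 0, 0], [0, 0, 0], [0, 0, 0], [0, 0, 0], [0, 0, 0], [0, 0, 0], [0, 0, 0], [0, 0, 0], [0, 0, 0]], claw=68)

```text
time_s: 15.5
tool_pos: [502.7, -61.4, 50.6]
tool_rot: [-0.003, 0.839, 0.543, 0.002]
ft_force: [-0.1, -0.5, -0.7]
gripper_width: 0.797
```

drive_tool(translation=[[0, 0, 5], [0, 0, 15], [0, 0, 20], [0, 0, 25], [0, 0, 25], [0, 0, 25], [0, 0, 10], [0, 5, 0], [0, 20, 0], [0, 20, 0]], rot=[[0, 0, 0], [0, 0, 0], [0, 0, 0], [0, 0, 0], [0, 0, 0], [0, 0, 0], [0, 0, 0], [0, 0, 0], [0, 0, 0], [0, 0, 0]])

```text
time_s: 16.75
tool_pos: [501.7, -15.7, 183.8]
tool_rot: [-0.002, 0.84, 0.543, 0.002]
ft_force: [1.2, 0.6, 0.3]
gripper_width: 0.803
```

drive_tool(translation=[[0, 35, 0], [0, 40, 0], [0, 40, 0], [0, 40, 0], [0, 30, 0], [0, 20, 0], [0, 0, 0], [0, 0, 0], [0, 0, 0], [0, 0, 0]], rot=[[0, 0, 0], [0, 0, 0], [0, 0, 0], [0, 0, 0], [0, 0, 0], [0, 0, 0], [0, 0, 0], [0, 0, 0], [0, 0, 0], [0, 0, 0]])

```text
time_s: 18.0
tool_pos: [495.8, 196.4, 175.8]
tool_rot: [-0.004, 0.84, 0.543, -0.003]
ft_force: [-0.4, 1.2, 1.3]
gripper_width: 0.794
```

Run:
```python
from h import *
print(sense()['tool_pos'].round(1))
for c in('top','side'):
  p=grab_frame(c);w=cloud(p)
  print(topc(w,502,-61,35,60,95))
  for n in('capped_large_mid','capped_medium_mid'):print([(np.round(d['xyz']),d['confidence']) for d in landmark_of(n,p)])
```

```text
[495.8 196.4 175.8]
(array([502.5, -59.9,  77.9,  24.7, 269. ]), array([502.3, -59.5,  78.1]))
[(array([428., -32.,   3.]), 0.7), (array([498., -59.,  41.]), 0.68)]
[(array([502., 195.,  35.]), 0.53)]
(array([500.8, -64. ,  75.6,  27.5, 168. ]), array([499.5, -67.1,  76.4]))
[(array([501., -61.,  40.]), 0.89)]
[(array([502., 200.,  38.]), 0.84)]
```

drive_tool(translation=[[6, 2, -10], [0, 0, -20], [0, 0, -20], [0, 0, -20], [0, 0, -15], [0, 0, -10], [0, 0, 0], [0, 0, 0], [0, 0, 0], [0, 0, 0]], rot=[[0, 0, 0], [0, 0, 0], [0, 0, 0], [0, 0, 0], [0, 0, 0], [0, 0, 0], [0, 0, 0], [0, 0, 0], [0, 0, 0], [0, 0, 0]])

```text
time_s: 19.55
tool_pos: [504.9, 200.0, 76.8]
tool_rot: [-0.004, 0.84, 0.543, -0.002]
ft_force: [0.1, 0.1, 0.2]
gripper_width: 0.801
```

drive_tool(translation=[[-2, -1, -5], [0, 0, -10], [0, 0, -10], [0, 0, -6], [0, 0, 0], [0, 0, 0], [0, 0, 0], [0, 0, 0], [0, 0, 0], [0, 0, 0]], rot=[[0, 0, 0], [0, 0, 0], [0, 0, 0], [0, 0, 0], [0, 0, 0], [0, 0, 0], [0, 0, 0], [0, 0, 0], [0, 0, 0], [0, 0, 0]])

```text
time_s: 20.8
tool_pos: [503.0, 199.0, 44.0]
tool_rot: [-0.003, 0.84, 0.543, -0.001]
ft_force: [-0.2, -0.7, -0.1]
gripper_width: 0.793
```

drive_tool(translation=[[0, 0, 0], [0, 0, 0], [0, 0, 0], [0, 0, 0], [0, 0, 0], [0, 0, 0], [0, 0, 0], [0, 0, 0], [0, 0, 0], [0, 0, 0]], rot=[[0, 0, 0], [0, 0, 0], [0, 0, 0], [0, 0, 0], [0, 0, 0], [0, 0, 0], [0, 0, 0], [0, 0, 0], [0, 0, 0], [0, 0, 0]], claw=20)

```text
time_s: 22.05
tool_pos: [503.1, 199.0, 44.5]
tool_rot: [-0.003, 0.84, 0.543, -0.001]
ft_force: [-0.8, -1.1, 1.3]
gripper_width: 0.424
```

drive_tool(translation=[[0, 0, 5], [0, 0, 15], [0, 0, 20], [0, 0, 20], [0, 0, 20], [0, 0, 20], [0, 0, 15], [0, 0, 10], [0, 0, 0], [0, 0, 0]], rot=[[0, 0, 0], [0, 0, 0], [0, 0, 0], [0, 0, 0], [0, 0, 0], [0, 0, 0], [0, 0, 0], [0, 0, 0], [0, 0, 0], [0, 0, 0]])

```text
time_s: 23.3
tool_pos: [502.6, 198.8, 178.8]
tool_rot: [-0.003, 0.84, 0.543, -0.0]
ft_force: [-0.3, -0.2, -1.1]
gripper_width: 0.423
```

Run:
```python
from h import *
print(sense()['tool_pos'].round(1))
p=grab_frame('side')
print([(np.round(d['xyz']),d['confidence']) for d in landmark_of('capped_medium_mid',p)])
cv2.imwrite('pics/s4.png',cv2.resize(p['frame'][60:230,200:350,::-1],None,fx=3,fy=3))
```

```text
[502.6 198.8 178.8]
[(array([504., 201., 173.]), 0.47), (array([ 442., -407.,   32.]), 0.25)]
```

View pics/s4.png

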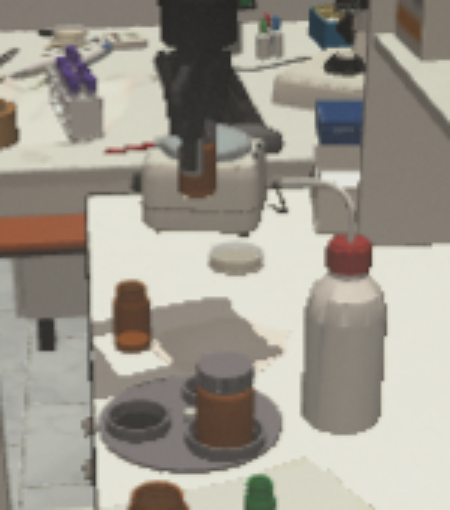

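The large jar stands upright in its cup at (225,400), and the medium jar is held upright at (197,170). Moving to the medium cup.

drive_tool(translation=[[-5, -15, 0], [-10, -30, 0], [-12, -38, 0], [-12, -38, 0], [-12, -38, 0], [-10, -30, 0], [-6, -18, 0], [-2, -5, 0], [0, 0, 0], [0, 0, 0]], rot=[[0, 0, 0], [0, 0, 0], [0, 0, 0], [0, 0, 0], [0, 0, 0], [0, 0, 0], [0, 0, 0], [0, 0, 0], [0, 0, 0], [0, 0, 0]])

```text
time_s: 24.65
tool_pos: [425.1, -23.1, 175.3]
tool_rot: [-0.005, 0.84, 0.543, -0.003]
ft_force: [0.9, -0.7, -0.2]
gripper_width: 0.423
```

drive_tool(translation=[[3, -5, -5], [0, -1, -15], [0, 0, -20], [0, 0, -25], [0, 0, -20], [0, 0, -15], [0, 0, -8], [0, 0, 0], [0, 0, 0], [0, 0, 0]], rot=[[0, 0, 0], [0, 0, 0], [0, 0, 0], [0, 0, 0], [0, 0, 0], [0, 0, 0], [0, 0, 0], [0, 0, 0], [0, 0, 0], [0, 0, 0]])

```text
time_s: 25.9
tool_pos: [431.9, -27.7, 62.9]
tool_rot: [-0.004, 0.838, 0.546, -0.002]
ft_force: [-0.1, 1.1, -0.9]
gripper_width: 0.425
```

drive_tool(translation=[[-2, -1, 0], [0, 0, -4], [0, 0, -4], [0, 0, -2], [0, 0, -1], [0, 0, 0], [0, 0, 0], [0, 0, 0], [0, 0, 0], [0, 0, 0]], rot=[[0, 0, 0], [0, 0, 0], [0, 0, 0], [0, 0, 0], [0, 0, 0], [0, 0, 0], [0, 0, 0], [0, 0, 0], [0, 0, 0], [0, 0, 0]])

```text
time_s: 27.15
tool_pos: [430.3, -28.8, 51.9]
tool_rot: [-0.003, 0.838, 0.546, -0.002]
ft_force: [0.6, -0.2, -0.6]
gripper_width: 0.42
```

Run:
```python
from h import *
print(sense()['tool_pos'].round(1))
p=grab_frame('side')
print([(np.round(d['xyz']),d['confidence']) for d in landmark_of('capped_medium_mid',p)])
cv2.imwrite('pics/s5.png',cv2.resize(p['frame'][130:230,210:350,::-1],None,fx=4,fy=4))
```

```text
[430.3 -28.8  51.9]
[(array([430., -29.,  46.]), 0.62), (array([ 511., -321.,   26.]), 0.57)]
```

View pics/s5.png

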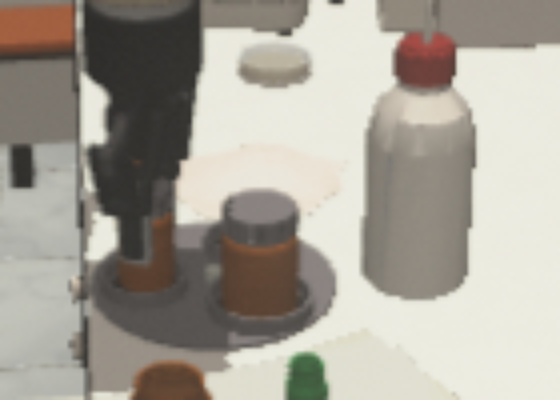

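The medium jar is inside its cup's ring at (147,280), about 3 mm above the floor. I lower it and release.

drive_tool(translation=[[-1, -1, -1], [0, 0, -1], [0, 0, -1], [0, 0, 0], [0, 0, 0], [0, 0, 0], [0, 0, 0], [0, 0, 0], [0, 0, 0], [0, 0, 0]], rot=[[0, 0, 0], [0, 0, 0], [0, 0, 0], [0, 0, 0], [0, 0, 0], [0, 0, 0], [0, 0, 0], [0, 0, 0], [0, 0, 0], [0, 0, 0]])

```text
time_s: 28.5
tool_pos: [429.2, -29.9, 48.7]
tool_rot: [-0.003, 0.838, 0.546, -0.002]
ft_force: [0.2, 0.7, -2.5]
gripper_width: 0.423
```

drive_tool(translation=[[0, 0, -0.5], [0, 0, 0], [0, 0, 0], [0, 0, 0], [0, 0, 0], [0, 0, 0], [0, 0, 0], [0, 0, 0], [0, 0, 0], [0, 0, 0]], rot=[[0, 0, 0], [0, 0, 0], [0, 0, 0], [0, 0, 0], [0, 0, 0], [0, 0, 0], [0, 0, 0], [0, 0, 0], [0, 0, 0], [0, 0, 0]], claw=54)

```text
time_s: 29.75
tool_pos: [429.3, -29.9, 48.2]
tool_rot: [-0.003, 0.838, 0.546, -0.001]
ft_force: [0.5, -0.7, 0.3]
gripper_width: 0.628
```

drive_tool(translation=[[0, 0, 5], [0, 0, 15], [0, 0, 20], [0, 0, 25], [0, 0, 25], [0, 0, 25], [0, -5, 10], [0, -20, 0], [0, -30, 0], [0, -40, 0]], rot=[[0, 0, 0], [0, 0, 0], [0, 0, 0], [0, 0, 0], [0, 0, 0], [0, 0, 0], [0, 0, 0], [0, 0, 0], [0, 0, 0], [0, 0, 0]])

```text
time_s: 31.0
tool_pos: [427.9, -126.1, 178.4]
tool_rot: [-0.003, 0.837, 0.547, -0.002]
ft_force: [1.2, 0.3, -0.3]
gripper_width: 0.636
```

drive_tool(translation=[[0, -40, 0], [0, -40, 0], [0, -40, 0], [0, -40, 0], [4, -40, 0], [4, -25, 0], [4, -15, 0], [0, -5, 0], [0, 0, 0], [0, 0, 0]], rot=[[0, 0, 0], [0, 0, 0], [0, 0, 0], [0, 0, 0], [0, 0, 0], [0, 0, 0], [0, 0, 0], [0, 0, 0], [0, 0, 0], [0, 0, 0]])

```text
time_s: 32.25
tool_pos: [435.6, -380.8, 174.1]
tool_rot: [-0.006, 0.838, 0.546, -0.003]
ft_force: [-0.5, 0.0, 0.3]
gripper_width: 0.632
```

Run:
```python
from h import *
print(sense()['tool_pos'].round(1))
for c in('top','side'):
  p=grab_frame(c);w=cloud(p)
  print(topc(w,429,-30,30,60,95),topc(w,444,-404))
  for n in('capped_medium_mid','capped_small_mid'):print([(np.round(d['xyz']),d['confidence']) for d in landmark_of(n,p)])
```

```text
[ 435.6 -380.8  174.1]
None None
[]
[]
(array([418.3, -33.3,  74. ,  13.4,  26. ]), array([414.5, -33.4,  74.8])) (array([ 442.6, -407.3,   67.9,   13. ,  118. ]), array([ 441.8, -408.9,   68.6]))
[(array([429., -26.,  42.]), 0.52)]
[(array([ 444., -404.,   33.]), 0.94)]
```

drive_tool(translation=[[3, -7, -5], [3, -10, -15], [1, -5, -20], [0, 0, -20], [0, 0, -15], [0, 0, -8], [0, 0, 0], [0, 0, 0], [0, 0, 0], [0, 0, 0]], rot=[[0, 0, 0], [0, 0, 0], [0, 0, 0], [0, 0, 0], [0, 0, 0], [0, 0, 0], [0, 0, 0], [0, 0, 0], [0, 0, 0], [0, 0, 0]])

```text
time_s: 33.8
tool_pos: [443.2, -405.7, 84.6]
tool_rot: [-0.006, 0.838, 0.546, -0.003]
ft_force: [-0.2, -0.3, -0.4]
gripper_width: 0.63
```

drive_tool(translation=[[0, 2, -6], [0, 0, -10], [0, 0, -10], [0, 0, -7], [0, 0, -4], [0, 0, 0], [0, 0, 0], [0, 0, 0], [0, 0, 0], [0, 0, 0]], rot=[[0, 0, 0], [0, 0, 0], [0, 0, 0], [0, 0, 0], [0, 0, 0], [0, 0, 0], [0, 0, 0], [0, 0, 0], [0, 0, 0], [0, 0, 0]])

```text
time_s: 35.05
tool_pos: [443.3, -403.7, 45.4]
tool_rot: [-0.006, 0.838, 0.546, -0.002]
ft_force: [0.2, 0.3, 0.1]
gripper_width: 0.629
```

Run:
```python
from h import *
p=grab_frame('side')
print([(np.round(d['xyz']),d['confidence']) for d in landmark_of('capped_small_mid',p)])
cv2.imwrite('pics/s6.png',cv2.resize(p['frame'][170:330,200:360,::-1],None,fx=3,fy=3))
```

```text
[(array([ 443., -403.,   33.]), 0.57)]
```

View pics/s6.png

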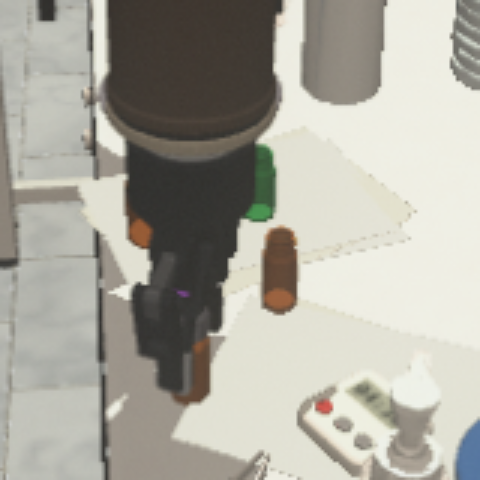

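The fingers straddle the small jar at (190,375), the purple decoy behind is clear, and the open jars still stand. I grip, lift, and travel at low x.

drive_tool(translation=[[0, 0, 0], [0, 0, 0], [0, 0, 0], [0, 0, 0], [0, 0, 0], [0, 0, 0], [0, 0, 0], [0, 0, 0], [0, 0, 0], [0, 0, 0]], rot=[[0, 0, 0], [0, 0, 0], [0, 0, 0], [0, 0, 0], [0, 0, 0], [0, 0, 0], [0, 0, 0], [0, 0, 0], [0, 0, 0], [0, 0, 0]], claw=10)

```text
time_s: 36.4
tool_pos: [443.4, -403.8, 45.6]
tool_rot: [-0.006, 0.838, 0.546, -0.002]
ft_force: [-0.4, -0.6, 1.8]
gripper_width: 0.285
```

drive_tool(translation=[[0, 0, 5], [0, 0, 15], [0, 0, 20], [0, 0, 20], [0, 0, 20], [0, 0, 20], [0, 0, 15], [0, 0, 10], [0, 0, 5], [0, 0, 0]], rot=[[0, 0, 0], [0, 0, 0], [0, 0, 0], [0, 0, 0], [0, 0, 0], [0, 0, 0], [0, 0, 0], [0, 0, 0], [0, 0, 0], [0, 0, 0]])

```text
time_s: 37.65
tool_pos: [443.4, -403.7, 185.6]
tool_rot: [-0.004, 0.838, 0.546, -0.002]
ft_force: [-0.8, 0.0, -1.0]
gripper_width: 0.276
```

drive_tool(translation=[[0, 10, 0], [0, 25, 0], [0, 35, 0], [0, 40, 0], [0, 40, 0], [3, 40, 0], [3, 40, 0], [3, 35, 0], [3, 25, 0], [3, 10, 0]], rot=[[0, 0, 0], [0, 0, 0], [0, 0, 0], [0, 0, 0], [0, 0, 0], [0, 0, 0], [0, 0, 0], [0, 0, 0], [0, 0, 0], [0, 0, 0]])

```text
time_s: 38.9
tool_pos: [452.5, -88.9, 179.9]
tool_rot: [-0.009, 0.838, 0.546, -0.004]
ft_force: [0.2, -0.3, -0.7]
gripper_width: 0.285
```

Run:
```python
from h import *
p=grab_frame('side')
print(sense()['tool_pos'].round(1),[(np.round(d['xyz']),d['confidence']) for d in landmark_of('capped_small_mid',p)])
cv2.imwrite('pics/s7.png',cv2.resize(p['frame'][60:320,180:350,::-1],None,fx=2.2,fy=2.2))
```

```text
[452.9 -88.6 179.9] [(array([452., -88., 164.]), 0.56), (array([425., -31.,   4.]), 0.49), (array([492.,  18.,   5.]), 0.23)]
```

View pics/s7.png

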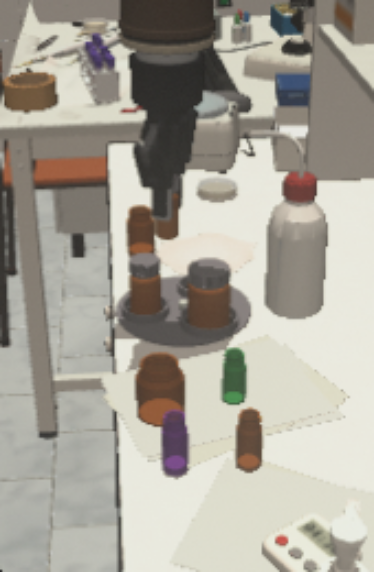

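The small jar is held upright at (168,215), both placed jars stand upright in their cups, and the open jars are in place. I move over the small cup.

drive_tool(translation=[[3, 8, 0], [7, 20, 0], [8, 25, 0], [8, 22, 0], [7, 15, 0], [4, 8, 0], [0, 2, 0], [0, 0, 0], [0, 0, 0], [0, 0, 0]], rot=[[0, 0, 0], [0, 0, 0], [0, 0, 0], [0, 0, 0], [0, 0, 0], [0, 0, 0], [0, 0, 0], [0, 0, 0], [0, 0, 0], [0, 0, 0]])

```text
time_s: 40.25
tool_pos: [491.5, 9.1, 179.4]
tool_rot: [-0.009, 0.84, 0.543, -0.005]
ft_force: [0.1, -0.0, -1.2]
gripper_width: 0.278
```

Run:
```python
from h import *
from scipy.spatial.transform import Rotation as R
s=sense();q=s['tool_rot'];M=R.from_quat([*q[1:],q[0]]).as_matrix()
print(s['tool_pos'].round(1),M[:,2].round(4),M[:,0].round(3))
print('fix rotvec deg',np.degrees(np.cross(M[:,2],[0,0,-1])).round(2))
```

```text
[491.5   9.1 179.4] [-0.0173  0.0098 -0.9998] [0.411 0.912 0.002]
fix rotvec deg [-0.56 -0.99 -0.  ]
```

drive_tool(translation=[[1, 5, -5], [1, 3, -15], [0, 0, -20], [0, 0, -25], [0, 0, -20], [0, 0, -15], [0, 0, -8], [0, 0, 0], [0, 0, 0], [0, 0, 0]], rot=[[-0.5, -1, 0], [0, 0, 0], [0, 0, 0], [0, 0, 0], [0, 0, 0], [0, 0, 0], [0, 0, 0], [0, 0, 0], [0, 0, 0], [0, 0, 0]])

```text
time_s: 41.5
tool_pos: [492.2, 19.0, 63.7]
tool_rot: [-0.0, 0.84, 0.543, 0.0]
ft_force: [0.3, -0.6, -0.4]
gripper_width: 0.281
```

Run:
```python
from h import *
print(sense()['tool_pos'].round(1))
p=grab_frame('side')
print([(np.round(d['xyz']),d['confidence']) for d in landmark_of('capped_small_mid',p)])
cv2.imwrite('pics/s8.png',cv2.resize(p['frame'][100:230,210:350,::-1],None,fx=4,fy=4))
```

```text
[492.2  19.   63.7]
[(array([493.,  23.,  52.]), 0.61), (array([430., 140.,  35.]), 0.51)]
```

View pics/s8.png

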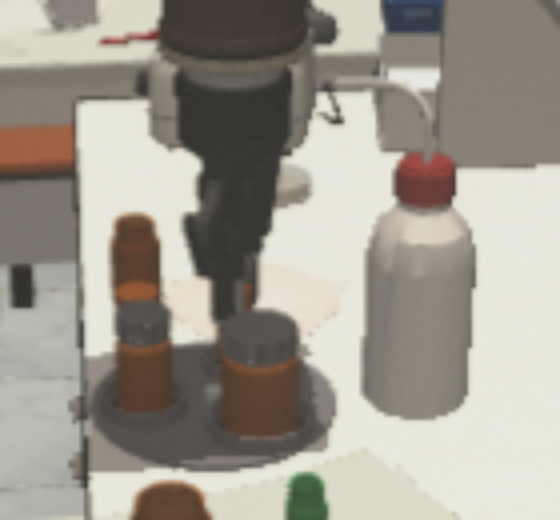

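Run:
```python
from h import *
p=grab_frame('side');w=cloud(p)
m=(w[...,0]>500)&(w[...,0]<640)&(abs(w[...,1]-10)<90)&(w[...,2]>150)
for lo in range(150,340,15):
    q=w[m&(w[...,2]>=lo)&(w[...,2]<lo+15)]
    if len(q):
        h=np.sort(q[:,0]);g=np.diff(h);i=g.argmax() if len(g) else 0
        print(lo,len(q),'gap',h[i].round(),(h[i+1] if len(g) else 0).__round__(), 'y right',np.percentile(q[q[:,0]>h[i]][:,1],[0,50,100]).round())
```

```text
150 101 gap 514.0 589 y right [-46. -41. -24.]
165 113 gap 527.0 591 y right [-45. -32. -10.]
180 71 gap 528.0 608 y right [-32. -28. -25.]
195 90 gap 527.0 557 y right [-28.   4.  24.]
210 109 gap 528.0 567 y right [-28.  -6.  17.]
225 44 gap 527.0 530 y right [-9. -3.  7.]
240 88 gap 527.0 529 y right [-10.  -2.  17.]
255 75 gap 521.0 524 y right [-13.  -7.   0.]
270 78 gap 533.0 536 y right [ 8.  9. 17.]
285 86 gap 529.0 532 y right [-4.  1.  8.]
300 83 gap 532.0 535 y right [4. 6. 9.]
315 88 gap 529.0 532 y right [-5. -0.  7.]
330 89 gap 532.0 535 y right [3. 5. 6.]
```

The nozzle tip at x≈557 clears the gripper at x≈530 to 545. I lower the jar.

drive_tool(translation=[[1, -0.5, -3], [0, 0, -4], [0, 0, -3], [0, 0, -2], [0, 0, -1], [0, 0, 0], [0, 0, 0], [0, 0, 0], [0, 0, 0], [0, 0, 0]], rot=[[0, 0, 0], [0, 0, 0], [0, 0, 0], [0, 0, 0], [0, 0, 0], [0, 0, 0], [0, 0, 0], [0, 0, 0], [0, 0, 0], [0, 0, 0]])

```text
time_s: 42.9
tool_pos: [493.5, 18.4, 50.1]
tool_rot: [0.0, 0.84, 0.543, 0.001]
ft_force: [-0.3, -0.7, 0.2]
gripper_width: 0.278
```

drive_tool(translation=[[0, 0, -0.5], [0, 0, 0], [0, 0, 0], [0, 0, 0], [0, 0, 0], [0, 0, 0], [0, 0, 0], [0, 0, 0], [0, 0, 0], [0, 0, 0]], rot=[[0, 0, 0], [0, 0, 0], [0, 0, 0], [0, 0, 0], [0, 0, 0], [0, 0, 0], [0, 0, 0], [0, 0, 0], [0, 0, 0], [0, 0, 0]])

```text
time_s: 44.15
tool_pos: [493.5, 18.4, 49.6]
tool_rot: [0.0, 0.84, 0.543, 0.001]
ft_force: [0.2, -0.5, 0.6]
gripper_width: 0.283
```

drive_tool(translation=[[0, 0, 0], [0, 0, 0], [0, 0, 0], [0, 0, 0], [0, 0, 0], [0, 0, 0], [0, 0, 0], [0, 0, 0], [0, 0, 0], [0, 0, 0]], rot=[[0, 0, 0], [0, 0, 0], [0, 0, 0], [0, 0, 0], [0, 0, 0], [0, 0, 0], [0, 0, 0], [0, 0, 0], [0, 0, 0], [0, 0, 0]], claw=42)

```text
time_s: 45.4
tool_pos: [493.5, 18.4, 49.6]
tool_rot: [0.0, 0.84, 0.543, 0.001]
ft_force: [0.6, -0.3, 0.4]
gripper_width: 0.494
```

drive_tool(translation=[[0, 0, 5], [0, 0, 15], [0, 0, 20], [0, 0, 25], [0, 0, 25], [0, 0, 25], [0, 0, 10], [0, 10, 0], [0, 30, 0], [0, 40, 0]], rot=[[0, 0, 0], [0, 0, 0], [0, 0, 0], [0, 0, 0], [0, 0, 0], [0, 0, 0], [0, 0, 0], [0, 0, 0], [0, 0, 0], [0, 0, 0]])

```text
time_s: 46.65
tool_pos: [492.7, 99.4, 182.9]
tool_rot: [0.001, 0.841, 0.541, 0.001]
ft_force: [0.1, 0.0, -0.2]
gripper_width: 0.492
```

drive_tool(translation=[[-10, 40, 0], [-15, 40, 0], [-15, 40, 0], [-15, 40, 0], [-15, 40, 0], [-10, 30, 0], [0, 10, 0], [0, 0, 0], [0, 0, 0], [0, 0, 0]], rot=[[0, 0, 0], [0, 0, 0], [0, 0, 0], [0, 0, 0], [0, 0, 0], [0, 0, 0], [0, 0, 0], [0, 0, 0], [0, 0, 0], [0, 0, 0]])

```text
time_s: 47.9
tool_pos: [404.0, 349.3, 174.7]
tool_rot: [0.0, 0.84, 0.542, -0.004]
ft_force: [-0.2, -1.1, 0.5]
gripper_width: 0.493
```

Run:
```python
from h import *
for c in('top','side'):
  p=grab_frame(c);w=cloud(p)
  for n,(x,y) in dict(s=(494.5,18.5),m=(428.9,-29.5),l=(502.4,-61.4),os=(512,-321),om=(430,138),ol=(434,-235)).items(): print(c,n,topc(w,x,y,30,50,95))
  for n in('capped_small_mid','capped_medium_mid','capped_large_mid'):print([(np.round(d['xyz']),d['confidence']) for d in landmark_of(n,p)])
  a=p['frame'][140:240,160:400] if c=='top' else p['frame'][120:280,200:360]
  cv2.imwrite(f'pics/f_{c}.png',cv2.resize(a[:,:,::-1],None,fx=3,fy=3))
```

```text
top s (array([495.1,  18.5,  73.5,  12.5,  71. ]), array([494.6,  19. ,  73.9]))
top m (array([429.2, -28.2,  75.7,  18.4, 154. ]), array([428.8, -27.8,  76.1]))
top l (array([503.6, -58.8,  77.7,  24.4, 262. ]), array([502.7, -59.3,  77.9]))
top os (array([ 513.4, -320.6,   58.9,   11. ,   35. ]), array([ 511.1, -319.2,   59.3]))
top om (array([431.4, 137.4,  60.3,  15.8,  46. ]), array([431.3, 133.3,  61.5]))
top ol (array([ 433.3, -235.1,   57.9,   24.6,   49. ]), array([ 432.8, -232. ,   58.3]))
[(array([494.,  19.,  40.]), 0.41)]
[(array([429., -32.,  37.]), 0.66), (array([427., -37.,   7.]), 0.63)]
[]
side s (array([492.8,  15.3,  66.4,  15.8,  33. ]), array([493.2,   7.6,  66.4]))
side m (array([426.9, -32.2,  69.2,  19.1,  65. ]), array([425. , -43. ,  70.4]))
side l (array([500.5, -63.5,  72.8,  25. , 162. ]), array([498.7, -70.7,  76.2]))
side os (array([ 510.7, -324.6,   57.6,   11.6,   78. ]), array([ 511. , -327.8,   58.6]))
side om (array([427.4, 135.7,  58.1,  17.1,  56. ]), array([428.1, 132.5,  59.2]))
side ol (array([ 432.2, -238.3,   58.2,   21.2,  119. ]), array([ 431.7, -244.9,   58.7]))
[(array([495.,  20.,  34.]), 0.56)]
[(array([425., -30.,  42.]), 0.79), (array([427., -32.,   2.]), 0.43)]
[(array([501., -63.,  42.]), 0.8)]
```

View pics/f_top.png

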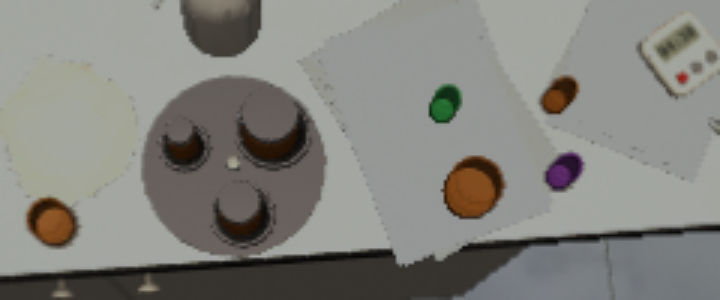

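View pics/f_side.png

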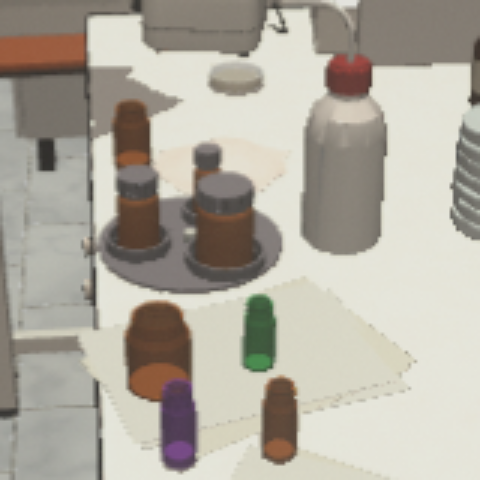

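Both views show all three capped jars upright in their own cups (side view at about (207,185), (138,215) and (225,225)). The open jars have not moved and the arm is clear.

```bash
python3 -c "
from station import *
print(job_done())"
```

```text
the job is handed in; nothing more can be done
None
```

I placed the large, medium and small capped jars one after another in their matching caddy cups, lowering each to the floor before release. I handed the job in at about 48 s of the 88 s.

- **Placement:** by the top camera the jar tops lie within about 3 mm of the cup centres. Top heights of about 74, 76 and 78 mm match jars standing on the 4 mm floors, and all three look upright in both views.
- **Open jars:** they read within about 2 mm of where they started, which is within the measuring noise. They stand upright, and the arm is clear of everything.
- **Disagreements:**
  - The side camera puts things about 2–5 mm off from the top camera, as it did at the start.
  - The final top-view network search missed the large jar.
  - Both views also gave a second "medium jar" hit near floor height at the medium cup.
  - The pictures and depth contradict those last two network results.

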